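# Pack the tester's spares tray

### The job

Pack the white spares tray for the tester: stand each of the three toggle-switch modules in the slot that matches its thickness (thin in narrow, medium in middle, thick in wide) and the rotary switch with the pointer nose in the round well, all upright and fully down on the floor of their openings. Leave the blank module without levers and the plain round knob where they stand.

Things in the scene. Friction and masses are not known exactly. Their poses are not given: they have to be found in the camera images.
- module_thin_center (a point): Loose toggle-switch module: an upright grey painted metal case 16 mm thick (its x) x 48 mm long (its y) x 60 mm tall, with one row of three small steel toggle levers standing 15 mm above its black top plate; 132 g, or 0.8 to 1.25 times that. The point is the centre of the case, 30 mm above its underside; z up. Grasp it across its thickness (along its x) in its upper half, so that the fingertips stay clear of the insert's rim when it is set down.
- module_medium_center (a point): Loose toggle-switch module: an upright grey painted metal case 28 mm thick (its x) x 48 mm long (its y) x 60 mm tall, with one row of three small steel toggle levers standing 15 mm above its black top plate; 156 g, or 0.8 to 1.25 times that. The point is the centre of the case, 30 mm above its underside; z up. Grasp it across its thickness (along its x) in its upper half, so that the fingertips stay clear of the insert's rim when it is set down.
- module_thick_center (a point): Loose toggle-switch module: an upright grey painted metal case 40 mm thick (its x) x 48 mm long (its y) x 60 mm tall, with two by two small steel toggle levers standing 15 mm above its black top plate; 180 g, or 0.8 to 1.25 times that. The point is the centre of the case, 30 mm above its underside; z up. Grasp it across its thickness (along its x) in its upper half, so that the fingertips stay clear of the insert's rim when it is set down.
- switch_pointer_center (a point): Loose rotary switch with a pointer knob: grey round body 44 mm in diameter and 24 mm tall, above it a white round knob 30 mm in diameter (from 24 to 60 mm up) with a 10 mm wide nose sticking out on its +y side to 30 mm from the axis. Point on its axis, 30 mm above its underside; z up. Grasp the white knob across its x (30 mm wide); 90 g, or 0.8 to 1.25 times that.
- module_blank_center (a point): Look-alike, does not belong in the tray: blank filler module, the same grey case 28 mm thick (x) x 48 mm (y) x 60 mm tall but with no toggle levers, only two flat screws on its black top. Loose. Point at the centre of the case, 30 mm above its underside.
- switch_plain_center (a point): Look-alike, does not belong in the tray: rotary control with the same grey body (44 mm in diameter, 24 mm tall) and a plain round white knob (30 mm in diameter, up to 60 mm) without a nose. Loose. Point on its axis, 30 mm above its underside.
- slot_narrow_floor (a point): Narrow slot, 26 mm (x) x 58 mm (y): one of the four fixed grey inserts side by side, two by two, in the low white spares tray (tray 188 x 156 x 22 mm, with steel handles); each insert is 84 mm (x) x 68 mm (y), its flat top 25 mm above the bench, with one opening 16 mm deep with a white floor. The point is the centre of the opening's floor, 9 mm above the bench; x runs across the opening, y along it, z up.
- slot_middle_floor (a point): Middle slot, 38 mm (x) x 58 mm (y): one of the four fixed grey inserts side by side, two by two, in the low white spares tray (tray 188 x 156 x 22 mm, with steel handles); each insert is 84 mm (x) x 68 mm (y), its flat top 25 mm above the bench, with one opening 16 mm deep with a white floor. The point is the centre of the opening's floor, 9 mm above the bench; x runs across the opening, y along it, z up.
- slot_wide_floor (a point): Wide slot, 50 mm (x) x 58 mm (y): one of the four fixed grey inserts side by side, two by two, in the low white spares tray (tray 188 x 156 x 22 mm, with steel handles); each insert is 84 mm (x) x 68 mm (y), its flat top 25 mm above the bench, with one opening 16 mm deep with a white floor. The point is the centre of the opening's floor, 9 mm above the bench; x runs across the opening, y along it, z up.
- well_round_floor (a point): Round well, 56 mm in diameter: one of the four fixed grey inserts side by side, two by two, in the low white spares tray (tray 188 x 156 x 22 mm, with steel handles); each insert is 84 mm (x) x 68 mm (y), its flat top 25 mm above the bench, with one opening 16 mm deep with a white floor. The point is the centre of the opening's floor, 9 mm above the bench; x runs across the opening, y along it, z up.
Things that resemble listed ones, but are neither listed nor needed, are in the scene too. What is shaped like the part that bears module_thin_center but green or yellow is not meant.

How it is judged:
At the end, for the whole second after the job is handed in: Each toggle module is in the slot matching its thickness, the pointer switch in the round well: within 11 mm of the opening's centre, on its floor (4 mm), upright (0.12 rad), released, at rest. Blank module and plain knob upright (0.2 rad), within 30 mm of their start (horizontal distance between module_thin_center and slot_narrow_floor below 0.011 m and z of module_thin_center in the frame of slot_narrow_floor between 0.026 and 0.034 m and angle between each of module_thin_center, module_medium_center, module_thick_center, switch_pointer_center's own z axis and vertical below 0.12 rad and linear speed of each of module_thin, module_medium, module_thick, switch_pointer below 0.02 m/s and angular speed of each of module_thin, module_medium, module_thick, switch_pointer below 0.2 rad/s and horizontal distance between module_medium_center and slot_middle_floor below 0.011 m and z of module_medium_center in the frame of slot_middle_floor between 0.026 and 0.034 m and horizontal distance between module_thick_center and slot_wide_floor below 0.011 m and z of module_thick_center in the frame of slot_wide_floor between 0.026 and 0.034 m and horizontal distance between switch_pointer_center and well_round_floor below 0.011 m and z of switch_pointer_center in the frame of well_round_floor between 0.026 and 0.034 m and distance of each of module_blank_center, switch_plain_center from where it was at the start of the episode below 0.03 m and angle between each of module_blank_center, switch_plain_center's own z axis and vertical below 0.2 rad); the robot touches nothing.
It fails at once if the blank module is shifted by more than 30 mm or tipped (distance of module_blank_center from where it was at the start of the episode above 0.03 m or angle between module_blank_center's own z axis and vertical above 0.3 rad).
It fails at once if the plain-knob control is shifted by more than 30 mm or tipped (distance of switch_plain_center from where it was at the start of the episode above 0.03 m or angle between switch_plain_center's own z axis and vertical above 0.3 rad).
It also fails if it takes over 128 s, if anything falls off the work surface, if the arm or the gripper's body presses on something with over 40 N, if the wrist force passes 120 N, or if a joint passes its speed limit or range.

### The arm

A 6-joint arm with a two-finger parallel gripper is mounted at the origin on the work surface. World frame = base frame: x ahead of the robot, y to its left, z up, the work surface at z = 0. Lengths are in m, angles in rad, forces in N, time in s.
With the tool pointing down it reaches from about 0.35 to 0.775 m from the base axis. Payload 7.3 kg.
Tool frame: the origin (TCP) lies on the centre line of the jaws, within the pads' length; the fingertips stand 17 mm ahead of it and the grasp point (between the pads) lies 2 mm behind it (manip.finger_overhang is the distance from the TCP to the fingertips, in m); x points along the fingers, y is the direction in which the jaws open and shut, and the axes are right-handed (so a half turn about x gives the same grasp; the last joint's range is limited). The gripper opens to 92 mm and grips with 3 to 60 N. Pads are 19 mm wide; open, the fingers measure 130 mm over their backs; the gripper's body (75 mm by 190 mm) begins 47 mm behind the grasp point.
Start: joints at [-1.246, 0.342, 1.524, -0, 1.275, -0.146], TCP at [0.238, -0.468, 0.244] pointing down, gripper open.
Joint ranges: [-2.53, 2.53], [-0.77, 2.02], [0.04, 2.7], [-1, 4.14], [0.28, 2.66], [-3.11, 3.11]. Speed limits (rad/s): [2.57, 2.57, 3.14, 3.14, 3.14, 3.14].

### API

Orientations are given as a unit quaternion [x, y, z, w].
In Python, from station import manip gives the robot as it stands. Calls block until the motion is done:
- manip.goto(position, orientation): joint-space move of the TCP to a pose.
- manip.line_to(position, ori=None, v=0.15): straight line of the TCP; ori=None keeps the orientation; v is the mean speed in m/s.
- manip.move_j(angles): joint-space move.
- manip.move_gripper(opening, strength=None): finger opening in m; strength is the grip in N (None keeps the last); returns when the fingers have stopped.
- manip.dwell(seconds).
- manip.ik(position, orientation): joint angles nearest the present ones, or None.
- manip.read_state(): the state.
- manip.read_camera(name): name is "scene" or "top" or "wrist"; returns a dict with "pixels" (480x640x3 uint8, red, green, blue), "z_map" (480x640 float32, m along the optical axis (not along the pixel's ray), 0 where there is no reading), "camera_matrix" (3x3 intrinsics, pixels), "R" (3x3) and "t" (3): a world point X has camera coordinates R X + t; the wrist camera has in their place "mount" (4x4, takes a point from camera to tool coordinates, whose origin is the TCP and whose axes are the tool frame's). Camera axes: x right, y down, z forward; pixel columns grow to the right and rows downward; lengths in m; the calibration is good to about 2 mm. A picture is of the moment at which its call begins: read the wrist's pose just before it.
A pose or a line that the arm cannot do raises manip.MotionError and nothing moves.
- manip.finish_job(): hands the job in, once; it reports no verdict.
The state is a dict: "time": time; "joints": joint angles; "dq": joint speeds; "joint_torque": joint torques, N m; "tcp_pos": TCP position; "eef_rot": TCP orientation; "ft_force": force on the tool from outside, world axes, zero at the start; "wrist_torque": the same for the moment, N m; "finger_gap": finger opening in m.
Only numpy, scipy, OpenCV 4.12 (cv2) and the standard library are available. Lean on these libraries where they do the work, as an engineer would, in place of code of your own. Each camera call takes 0.05 s, during which the arm holds its last target.

## Working session

There is one attempt and no reset: what is moved stays moved. The work goes in short steps, each a Python script; the robot and the scene stay as the last script left them, time stands still between calls to the robot, and variables do not carry over. Pictures are saved under pics/ and viewed, and the job is handed in when it is done.

```bash
mkdir -p pics; ls; cat > h.py <<'E'
import numpy as np, cv2
from station import manip
def snap(n,f):
    s=manip.read_state(); c=manip.read_camera(n)
    cv2.imwrite(f'pics/{f}.png',cv2.cvtColor(c['pixels'],cv2.COLOR_RGB2BGR))
    np.savez(f'pics/{f}.npz',tcp=s['tcp_pos'],rot=s['eef_rot'],**c)
    return s,c
E
python3 - <<'E'
from h import *
for n in ['scene','top','wrist']:
    s,c=snap(n,n+'0'); print(n,c['camera_matrix'].tolist(),(-c['R'].T@c['t']).tolist() if 'R' in c else c['mount'].tolist())
print(s)
E
```

```text
pics
scene [[580.3687679233207, 0.0, 313.3531487000588], [0.0, 580.3687679233207, 247.48216444190498], [0.0, 0.0, 1.0]] [1.1588616078811635, 0.15152472744906534, 0.8564412353649091]
top [[506.8449574456839, 0.0, 313.2637480988139], [0.0, 506.8449574456839, 235.74778466365044], [0.0, 0.0, 1.0]] [0.4189393565773695, -0.027188909849483602, 1.0391946452414422]
wrist [[336.7880949341779, 0.0, 320.75994486797146], [0.0, 336.7880949341779, 234.28036515997573], [0.0, 0.0, 1.0]] [[-0.000561509668548384, -0.28635229645173044, 0.9581242336063274, -0.141374641680542], [0.9999996962716818, -0.0006786764458176462, 0.00038321642049735224, -0.00016792100536788812], [0.0005405214474682221, 0.9581241577765905, 0.28635259056181506, -0.0776308133600495], [0.0, 0.0, 0.0, 1.0]]
{'time': 0.1, 'joints': array([-1.24598565e+00,  3.42668657e-01,  1.52486593e+00, -1.58818109e-05,
        1.27540502e+00, -1.46009320e-01]), 'dq': array([-0.00013502, -0.00065977, -0.00257043,  0.0005241 , -0.00136233,
        0.00148445]), 'joint_torque': array([ 1.88398270e-03, -4.32007992e+01, -2.44694281e+01,  7.19176163e-02,
        5.25153300e-02, -5.75018203e-05]), 'tcp_pos': array([ 0.23805815, -0.46756883,  0.24312573]), 'eef_rot': array([-0.68755552, -0.16540218,  0.68765125, -0.1644545 ]), 'ft_force': array([ 0.37029797,  0.1339893 , -0.41301747]), 'wrist_torque': array([-0.053286  ,  0.0318659 , -0.00410012]), 'finger_gap': 0.09203796789352513}
```

View pics/top0.png

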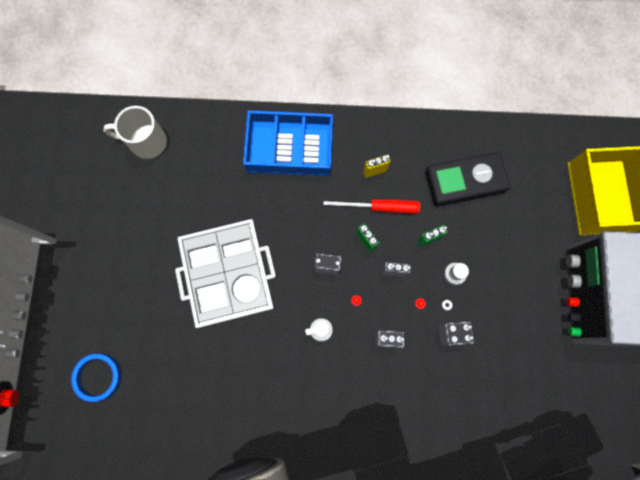

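View pics/scene0.png

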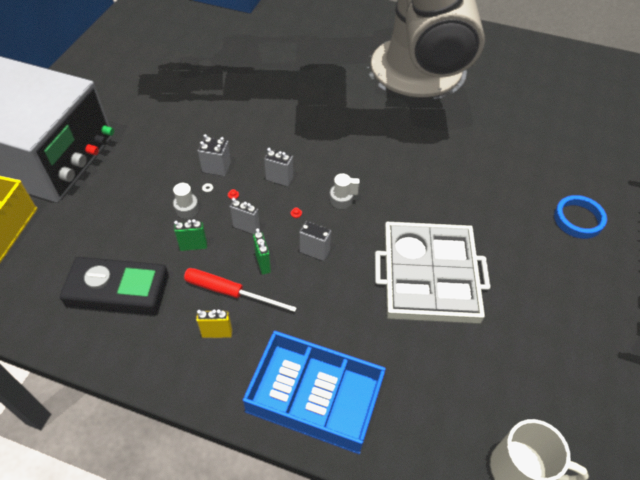

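```bash
python3 - <<'E'
import cv2
i=cv2.imread('pics/top0.png')
a=cv2.resize(i[210:360,290:490],None,fx=4,fy=4,interpolation=cv2.INTER_CUBIC); cv2.imwrite('pics/c1.png',a)
a=cv2.resize(i[210:340,165:285],None,fx=4,fy=4,interpolation=cv2.INTER_CUBIC); cv2.imwrite('pics/c2.png',a)
E
```

```text
(no output)
```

View pics/c1.png

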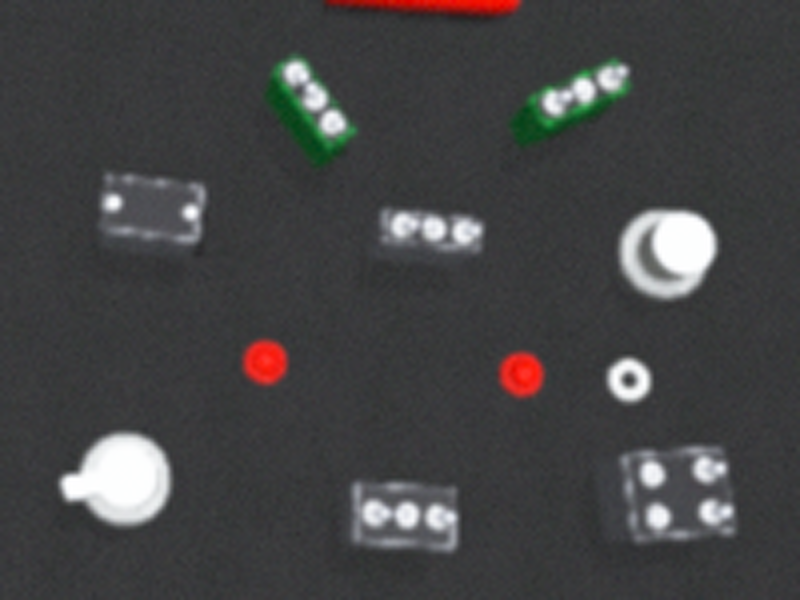

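View pics/c2.png

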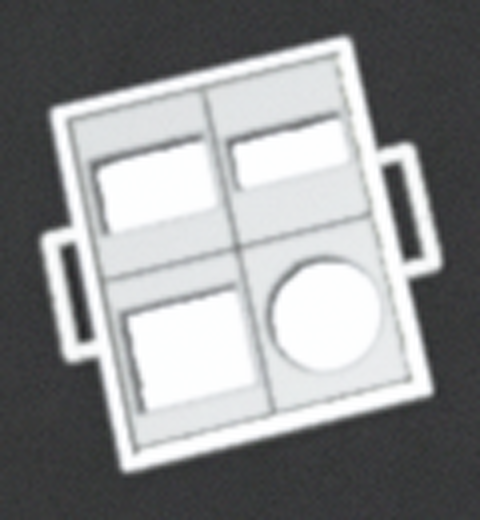

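View pics/wrist0.png

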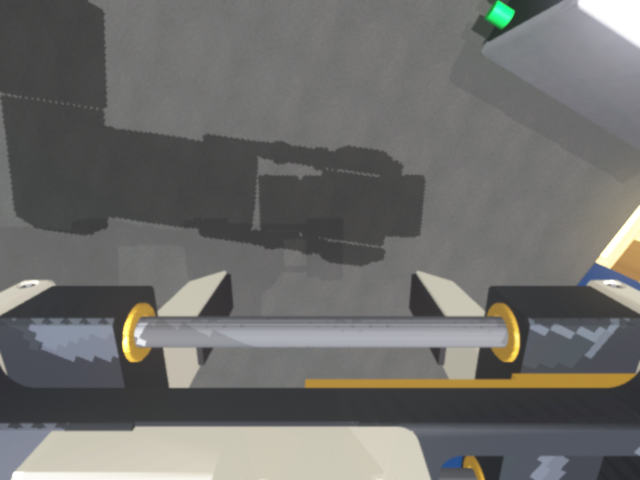

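The top view shows these candidates:
- Grey modules: thin with 3 levers at (397,268), medium with 3 levers at (391,340), thick with 2x2 levers at (459,333), and the blank with two screws at (328,262), which stays.
- Switches: the one with the nose at (320,329), and the plain knob at (458,272), which stays.
- Not meant: green modules at (368,236) and (433,234), and a yellow one at (377,165).
- Tray openings: narrow (237,247), middle (202,256), wide (213,297), round (246,289).

The crop agrees with these choices, so I'll measure next.

```bash
cat >> h.py <<'E'
def cast(c,px,z):
    px=np.asarray(px,float).reshape(-1,1,2)
    d=cv2.undistortPoints(px,c['camera_matrix'],None).reshape(-1,2)
    d=np.c_[d,np.ones(len(d))]@c['R']; o=-c['R'].T@c['t']
    return (o+d*((z-o[2])/d[:,2])[:,None])[:,:2]
def cloud(c):
    h,w=c['z_map'].shape; v,u=np.mgrid[:h,:w]; K=c['camera_matrix']; Z=c['z_map']
    P=np.stack([(u-K[0,2])/K[0,0]*Z,(v-K[1,2])/K[1,1]*Z,Z],-1)
    return (P-c['t'])@c['R']
def wristc(s,c):
    from scipy.spatial.transform import Rotation as Ro
    c=dict(c); A=Ro.from_quat(s['eef_rot']).as_matrix(); M=np.array(c['mount'])
    Rwc=A@M[:3,:3]; t=A@M[:3,3]+s['tcp_pos']; c['R']=Rwc.T; c['t']=-Rwc.T@t; return c
E
python3 - <<'E'
from h import *
for cam in ['top','scene']:
    c=dict(np.load(f'pics/{cam}0.npz')); W=cloud(c); H=W[...,2]
    print(cam,'table',np.median(H[330:400,150:250]))
    m=((H>0.05)&(H<0.068)&(c['z_map']>0)).astype(np.uint8)
    n,l,st,ce=cv2.connectedComponentsWithStats(m)
    for k in range(1,n):
        if st[k,4]<40 or st[k,4]>2500: continue
        p=W[l==k][:,:2].astype(np.float32)
        r=cv2.minAreaRect(p*1000); print(ce[k].round(),st[k,4],'med h',np.median(H[l==k]).round(4),'rect',np.round(r[0],1),np.round(r[1],1),round(r[2],1))
c=dict(np.load('pics/top0.npz'))
g=cv2.cvtColor(c['pixels'],cv2.COLOR_RGB2GRAY)
roi=np.zeros_like(g); roi[215:335,170:280]=255
hsv=cv2.cvtColor(c['pixels'],cv2.COLOR_RGB2HSV)
print(np.unique(g[roi>0]//10,return_counts=True))
for th in (235,245):
  m=((g>=th)&(roi>0)).astype(np.uint8)
  cn,_=cv2.findContours(m,cv2.RETR_EXTERNAL,cv2.CHAIN_APPROX_NONE)
  for q in cn:
    if cv2.contourArea(q)<150: continue
    print(th,cv2.contourArea(q),np.round(cv2.minAreaRect(q),1) if 0 else cv2.minAreaRect(q))
E
```

```text
top table -0.0008157169745723778
[131. 120.] 174 med h 0.0584 rect [856.6 373.1] [30.4 70.3] 41.5
[148. 140.] 166 med h 0.0596 rect [821.7 343.7] [36.6 79. ] 38.9
[622. 156.] 211 med h 0.0572 rect [ 813.8 -623.4] [ 49.2 100.5] 6.0
[593. 196.] 470 med h 0.0593 rect [ 737.2 -575.6] [183.5  81.4] 34.8
[377. 162.] 178 med h 0.0599 rect [ 794.7 -138.1] [17.4 48.1] 20.9
[368. 235.] 190 med h 0.0601 rect [ 640.  -122.3] [47.6 16.5] 39.1
[434. 233.] 182 med h 0.0604 rect [ 650.6 -254.2] [16.6 48.8] 26.4
[ 32. 250.] 296 med h 0.0574 rect [567.8 522.9] [50.4 76.9] 89.5
[581. 287.] 668 med h 0.0569 rect [ 550.2 -534.4] [198.8  24.2] 1.6
[328. 262.] 356 med h 0.0598 rect [582.7 -45.1] [47.7 28.8] 85.1
[397. 267.] 197 med h 0.0602 rect [ 578.2 -181.7] [48.3 16.3] 86.6
[460. 270.] 195 med h 0.0591 rect [ 577.8 -304.4] [28.7 28.8] 17.2
[ 22. 287.] 50 med h 0.0579 rect [502.9 544.7] [18.9  4.4] 0.9
[ 19. 306.] 51 med h 0.0587 rect [467.8 545.1] [ 3.7 18.3] 87.5
[ 16. 324.] 57 med h 0.0589 rect [432.5 544.6] [ 3.4 19.3] 90.0
[319. 329.] 237 med h 0.0591 rect [449.1 -32.4] [28.7 42.8] 35.0
[459. 333.]
[... 1316 characters left out ...]
36.5] [17.6 48.3] 24.9
[545. 444.] 380 med h 0.0593 rect [823.6 370.4] [71. 34.] 56.8
[507. 463.] 198 med h 0.06 rect [855.6 328.9] [58.  13.6] 26.1
[583. 476.] 44 med h 0.061 rect [842.7 427.6] [13.1  6.8] 86.0
(array([ 4,  5,  6,  7,  8,  9, 10, 11, 12, 13, 14, 15, 16, 17, 18, 19, 20,
       21, 22, 23, 24, 25], dtype=uint8), array([   7, 4200,  755,   93,   80,   78,   63,   60,   78,   87,  104,
        129,  147,  292,  306,  325,  360,  389, 1736, 1076,  648, 2187]))
235 7389.0 ((224.17649841308594, 272.70587158203125), (91.19338989257812, 95.55902862548828), 75.96376037597656)
245 7029.5 ((224.3824005126953, 272.5294494628906), (90.46578216552734, 94.5888900756836), 75.96376037597656)
```

```bash
python3 - <<'E'
from h import *
for cam,roi in [('top',(slice(215,335),slice(170,280))),('scene',(slice(215,330),slice(375,495)))]:
    c=dict(np.load(f'pics/{cam}0.npz')); W=cloud(c)[roi]; H=W[...,2]
    o=(H>0.015).astype(np.uint8)
    # openings: low pixels inside the hull of the high region
    cn,_=cv2.findContours(o,cv2.RETR_EXTERNAL,cv2.CHAIN_APPROX_NONE)
    P=W[(H>.019)&(H<.032)][:,:2]
    print(cam,'all',cv2.minAreaRect((P*1000).astype(np.float32)), np.median(H[(H>.019)&(H<.032)]))
    for lo,hi in [(0.004,0.0135)]:
        m=((H>lo)&(H<hi)).astype(np.uint8)
        n,l,st,ce=cv2.connectedComponentsWithStats(m,connectivity=4)
        for k in range(1,n):
            if st[k,4]<80: continue
            p=(W[l==k][:,:2]*1000).astype(np.float32); r=cv2.minAreaRect(p)
            print(ce[k].round(),st[k,4],np.median(H[l==k]).round(4),np.round(r[0],1),np.round(r[1],1),round(r[2],1))
    W=cloud(c);H=W[...,2]
    near=np.hypot(W[...,0]-.449,W[...,1]+.025)<.05
    b=near&(H>.018)&(H<.029); p=(W[b][:,:2]*1000).astype(np.float32)
    print('body circ',cv2.minEnclosingCircle(p))
    k=near&(H>.05)&(H<.068); p=W[k][:,:2]*1000; print(cv2.minEnclosingCircle(p.astype(np.float32)),p.min(0),p.max(0),p[p[:,1].argsort()[-6:]])
E
```

```text
top all ((555.7341918945312, 169.43353271484375), (188.8162384033203, 170.9208221435547), 17.148923873901367) 0.023639389455865276
[67. 32.] 314 0.0082 [610.9 142.7] [24.1 57.4] 17.4
[34. 41.] 471 0.0083 [589.9 210.2] [36.4 56.9] 16.7
[76. 73.] 558 0.0083 [528.  117.6] [52.6 54.1] 48.3
[42. 82.] 669 0.0081 [507.4 185. ] [49.  56.4] 17.7
body circ ((453.2437438964844, -38.55339813232422), 21.766605377197266)
((449.7745361328125, -31.329036712646484), 22.229286193847656) [438.73680594 -53.14561363] [467.14832133  -9.37386282] [[448.70567731 -11.38393301]
 [450.56925111 -11.28835705]
 [444.96377285  -9.62665553]
 [446.83581719  -9.52706281]
 [448.60683623  -9.48871481]
 [450.50328869  -9.37386282]]
scene all ((558.5165405273438, 163.08474731445312), (191.63949584960938, 189.24066162109375), 16.960914611816406) 0.023631997038489946
[36. 32.] 517 0.0086 [521.1 117.8] [46.2 52.9] 13.5
[75. 34.] 612 0.0085 [500.6 185.2] [43.8 55.6] 16.5
[79. 75.] 535 0.0085 [583.5 210.6] [34.8 56.2] 17.6
[38. 73.] 336 0.0089 [604.  143.4] [20.7 55.4] 17.7
[ 60. 103.] 265 0.0086 [647.9 191.1] [  4.1 154.7] 16.6
body circ ((453.78070068359375, -32.22721481323242), 25.662382125854492)
((452.0185241699219, -28.77311897277832), 22.173633575439453) [436.76211706 -50.91971657] [471.45005744  -6.60926407] [[450.32909642  -8.60005118]
 [447.81478867  -8.11154323]
 [448.2934698   -7.79749356]
 [450.20958463  -6.95336392]
 [449.55241502  -6.89164817]
 [452.67361676  -6.60926407]]
```

```bash
cat >> h.py <<'E'
from scipy.spatial.transform import Rotation as Ro
def quat(deg):
    a=np.radians(deg); y=np.array([np.cos(a),np.sin(a),0]); x=np.array([0,0,-1.]); 
    return Ro.from_matrix(np.c_[x,y,np.cross(x,y)]).as_quat()
def st():
    s=manip.read_state(); print('t %.1f tcp %s gap %.4f F %s'%(s['time'],s['tcp_pos'].round(4),s['finger_gap'],s['ft_force'].round(1))); return s
E
python3 - <<'E'
from h import *
for th in (17.1,-162.9): print(th,manip.ik([.581 if th>0 else .535,.088 if th>0 else .238,.25],quat(th)))
manip.goto([.581,.088,.25],quat(17.1))
manip.dwell(.3); s,c=snap('wrist','w1'); st()
E
```

```text
17.1 [ 1.99367969e-02  4.53647636e-01  1.33326564e+00 -4.44089210e-16
  1.35467938e+00 -2.78514505e-01]
-162.9 None
t 2.8 tcp [0.581  0.0877 0.25  ] gap 0.0916 F [ 1.2  0.2 -0.1]
```

View pics/w1.png

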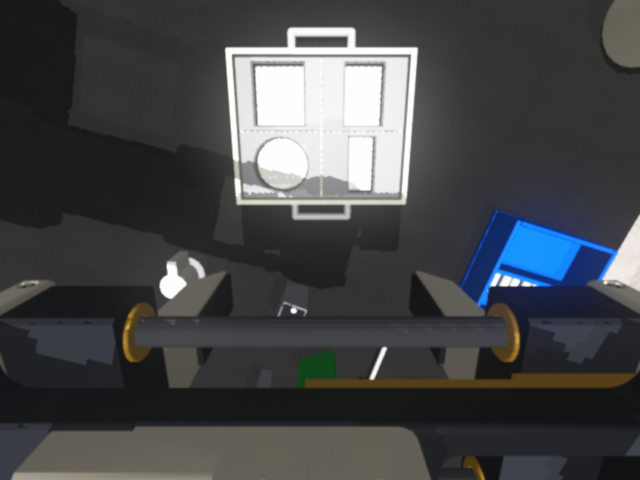

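The wrist view shows the whole tray, with openings at wide (280,95), middle (363,95), round (281,163) and narrow (361,163). I'll measure them from this view.

```bash
python3 - <<'E'
from h import *
d=dict(np.load('pics/w1.npz')); s={'tcp_pos':d['tcp'],'eef_rot':d['rot']}; c=wristc(s,d)
W=cloud(c)[20:225,215:425]; H=W[...,2]
print(np.percentile(H,[5,50]))
# rim-level opening: fill: low or non-top pixels inside tray
hi=((H>.0165)&(H<.04)).astype(np.uint8)
cn,hr=cv2.findContours(hi,cv2.RETR_CCOMP,cv2.CHAIN_APPROX_NONE)
for q,h in zip(cn,hr[0]):
    a=cv2.contourArea(q)
    if a<300: continue
    q2=q.reshape(-1,2)+[215,20]; 
    for z in ((.025,) if h[3]>=0 else (.022,)):
        p=(cast(c,q2,z)*1000).astype(np.float32); r=cv2.minAreaRect(p); print('hole' if h[3]>=0 else 'outer',q2.mean(0).round(),np.round(r[0],1),np.round(r[1],1),round(r[2],1))
m=((H>.003)&(H<.013)).astype(np.uint8)
n,l,stt,ce=cv2.connectedComponentsWithStats(m,connectivity=4)
for k in range(1,n):
    if stt[k,4]<150: continue
    p=(W[l==k][:,:2]*1000).astype(np.float32); r=cv2.minAreaRect(p)
    print('floor',ce[k].round()+[215,20],stt[k,4],np.median(H[l==k]).round(4),np.round(r[0],1),np.round(r[1],1),round(r[2],1))
E
```

```text
[-0.00035241  0.01041918]
outer [361. 164.] [609.5 143.6] [84.3 67.8] 17.0
hole [360. 164.] [608.1 143.7] [27.1 58.9] 16.9
outer [280. 163.] [526. 118.] [84.1 67.8] 17.0
hole [281. 164.] [527.2 119. ] [55. 56.] 60.7
outer [363.  93.] [589.  210.5] [84.5 68.1] 17.0
hole [363.  94.] [588.3 209.7] [40.  57.2] 17.0
outer [278.  93.] [505.4 185.4] [84.1 67.1] 17.0
hole [279.  94.] [507.  184.8] [50.8 57.2] 17.0
outer [320. 121.] [557.1 165.8] [188.2 175.1] 17.0
hole [321. 124.] [557.6 164.3] [176.6 145.6] 17.0
floor [318. 125.] 1222 0.0064 [557.5 164.3] [179.  146.9] 17.1
floor [279.  95.] 2790 0.0095 [505.5 185.7] [49.6 57.3] 17.3
floor [362.  95.] 2106 0.0094 [588.8 211.2] [37.4 57.2] 16.8
floor [360. 163.] 1220 0.0095 [609.6 143.3] [25.2 58.2] 17.0
floor [281. 164.] 1998 0.0095 [526.5 117.8] [54.5 55.5] 82.9
```

```bash
python3 - <<'E'
from h import *
manip.goto([.51,-.233,.30],quat(0))
manip.dwell(.3); s,c=snap('wrist','w2'); st()
c=wristc(s,c); W=cloud(c); H=W[...,2]
m=((H>0.05)&(H<0.068)&(c['z_map']>0)).astype(np.uint8); m[270:]=0
n,l,stt,ce=cv2.connectedComponentsWithStats(m)
for k in range(1,n):
    if stt[k,4]<60: continue
    p=W[l==k][:,:2].astype(np.float32)
    r=cv2.minAreaRect(p*1000); print(ce[k].round(),stt[k,4],'med h',np.median(H[l==k]).round(4),'rect',np.round(r[0],1),np.round(r[1],1),round(r[2],1))
# pointer: knob boundary
near=np.hypot(W[...,0]-.449,W[...,1]+.028)<.05
p=W[near&(H>.05)&(H<.068)][:,:2]*1000
nose=p[p[:,1]>np.max(p[:,1])-8]; print('nose tip',nose.mean(0),p.min(0),p.max(0))
np.save('pics/pp.npy',p)
b=W[near&(H>.016)&(H<.03)][:,:2]*1000
print('body',cv2.minEnclosingCircle(b.astype(np.float32)))
E
```

```text
t 4.4 tcp [ 0.5102 -0.2324  0.2999] gap 0.0916 F [-0.2  0.1 -0.3]
[263.  12.] 736 med h 0.0601 rect [452.8 -40.3] [29.2 22.5] 1.5
[392.  22.] 1348 med h 0.0608 rect [581.9 -47.8] [40.  28.4] 85.7
[616.  14.] 140 med h 0.0507 rect [808.8 -38.5] [46.7  4.1] 0.2
[442. 101.] 714 med h 0.0609 rect [ 639.5 -121.1] [48.3 16.2] 37.7
[582. 116.] 939 med h 0.0605 rect [ 793.9 -137.1] [17.9 48.2] 20.3
[258. 147.] 1100 med h 0.0611 rect [ 440.7 -169.2] [47.1 28.4] 89.5
[380. 157.] 600 med h 0.061 rect [ 577.6 -180.2] [47.9 16.4] 86.7
[438. 220.] 559 med h 0.061 rect [ 649.6 -252.3] [16.3 48.6] 26.8
[277. 253.] 1070 med h 0.0611 rect [ 456.8 -297. ] [40.3 45.3] 7.3
[375. 259.] 453 med h 0.0603 rect [ 576.6 -300.6] [25.  28.8] 90.0
nose tip [453.04248078 -33.1880135 ] [438.17013736 -51.57063668] [467.32797112 -28.91785645]
body ((452.5766906738281, -36.99469757080078), 21.82085418701172)
```

View pics/w2.png

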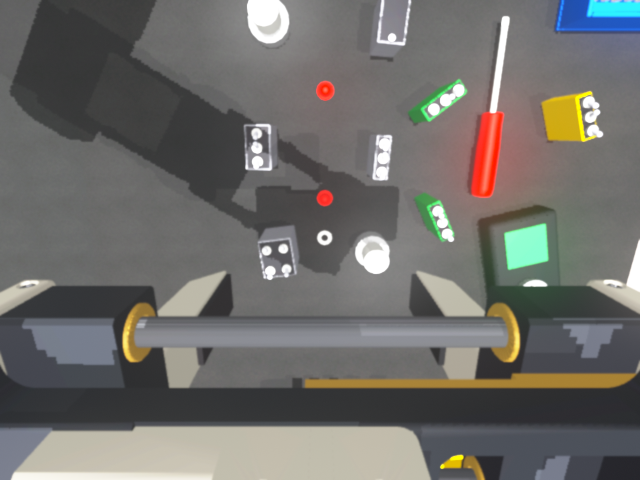

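```bash
cat >> h.py <<'E'
SL=dict(narrow=(.6095,.1435),middle=(.5889,.2107),wide=(.5055,.1855),round=(.5262,.1179))
def pick_place(xy,th,w,slot,gz=.046,pth=17.0):
    x,y=xy; X,Y=SL[slot]; q=quat(th)
    manip.goto([x,y,.16],q); manip.move_gripper(min(w+.028,.09))
    manip.line_to([x,y,gz+.03],v=.2); manip.line_to([x,y,gz],v=.06); st()
    manip.move_gripper(max(w-.01,0),30); s=st()
    if abs(s['finger_gap']-w)>.004: print('BAD GAP'); return False
    manip.line_to([x,y,.18],v=.15); s=st()
    if abs(s['finger_gap']-w)>.004: print('LOST'); return False
    manip.goto([X,Y,.18],quat(pth)); manip.line_to([X,Y,gz+.03],v=.15)
    manip.dwell(.2); st()
    for z in (.020,.0135,.0105):
        manip.line_to([X,Y,gz+z],v=.03); s=st()
        if s['ft_force'][2]>12: print('CONTACT at',z); return False if z>.012 else release(X,Y,gz,w)
    return release(X,Y,gz,w)
def release(X,Y,gz,w):
    manip.dwell(.2); manip.move_gripper(w+.016); manip.dwell(.2)
    p=manip.read_state()['tcp_pos']; manip.line_to([p[0],p[1],.18],v=.15); st(); return True
E
python3 - <<'E'
from h import *
c=dict(np.load('pics/top0.npz')); W=cloud(c);H=W[...,2]
k=(np.hypot(W[...,0]-.449,W[...,1]+.025)<.05)&(H>.05)&(H<.068); p=W[k][:,:2]*1000-[452.9,-38.4]; q=p[p[:,1]>18]; print(q.mean(0),np.degrees(np.arctan2(*q.mean(0)[::-1])))
print(pick_place((.5776,-.1802),-3.3,.016,'narrow'))
snap('top','t1'); snap('scene','s1')
E
```

```text
[-5.52369678 23.95020977] 102.98717863833402
t 7.3 tcp [ 0.5776 -0.1802  0.0459] gap 0.0438 F [-0.4  0.   0.5]
t 7.8 tcp [ 0.5777 -0.1802  0.0462] gap 0.0158 F [0.1 0.2 1.1]
t 8.9 tcp [ 0.577  -0.18    0.1789] gap 0.0156 F [ 0.1  0.1 -1.8]
t 11.2 tcp [0.6101 0.1435 0.0772] gap 0.0161 F [-0.5 -0.5 -2. ]
t 11.6 tcp [0.6093 0.1435 0.0656] gap 0.0159 F [-1.  -0.3 -2. ]
t 12.0 tcp [0.6093 0.1435 0.0592] gap 0.0157 F [-0.5 -0.6 -1.9]
t 12.2 tcp [0.6094 0.1434 0.0563] gap 0.0153 F [ 0.   0.2 -0.9]
t 14.1 tcp [0.6089 0.1434 0.179 ] gap 0.0317 F [-0.2 -0.2 -0.3]
True
```

```bash
python3 - <<'E'
import cv2
i=cv2.imread('pics/s1.png'); cv2.imwrite('pics/s1c.png',cv2.resize(i[140:340,360:520],None,fx=3,fy=3))
E
```

```text
(no output)
```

View pics/s1c.png

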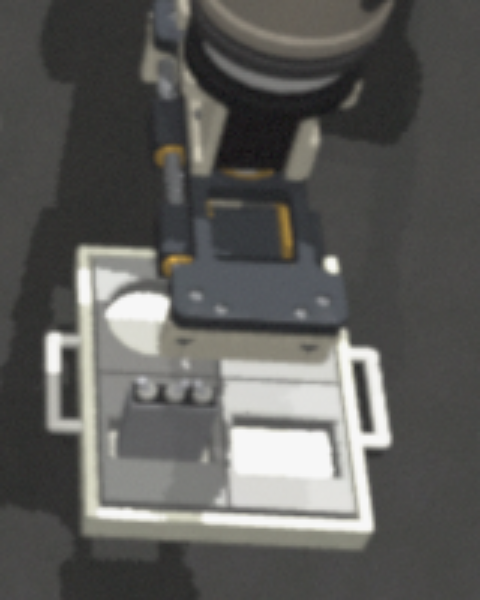

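The crop shows the thin module standing upright in the narrow slot, with its levers at about (175,390). Next come the medium and thick modules.

```bash
python3 - <<'E'
from h import *
if pick_place((.4407,-.1692),-.5,.028,'middle'):
    print(pick_place((.4570,-.2988),7.4,.040,'wide'))
snap('top','t2'); snap('scene','s2')
E
```

```text
t 17.4 tcp [ 0.4407 -0.1692  0.0459] gap 0.0557 F [ 0.8 -0.9 -0. ]
t 18.0 tcp [ 0.4408 -0.1692  0.0461] gap 0.0277 F [0.1 0.3 1.3]
t 19.0 tcp [ 0.4401 -0.1689  0.1792] gap 0.0277 F [-0.3 -0.  -1.9]
t 21.6 tcp [0.5895 0.2108 0.0772] gap 0.0282 F [-0.2 -0.8 -2. ]
t 22.1 tcp [0.5888 0.2107 0.0657] gap 0.0277 F [-0.5 -0.4 -1.8]
t 22.4 tcp [0.5888 0.2107 0.0592] gap 0.0281 F [-0.2 -0.3 -2.2]
t 22.7 tcp [0.5888 0.2107 0.0563] gap 0.0280 F [ 0.9  0.5 -1. ]
t 24.6 tcp [0.5883 0.2106 0.179 ] gap 0.0439 F [-0.5  0.1  0.3]
t 28.3 tcp [ 0.457  -0.2988  0.0459] gap 0.0678 F [ 1.5 -0.3 -0.5]
t 28.9 tcp [ 0.4571 -0.2989  0.0462] gap 0.0403 F [-0.2  0.7  1.1]
t 29.9 tcp [ 0.4565 -0.2984  0.179 ] gap 0.0396 F [-0.   0.6 -1.4]
t 32.7 tcp [0.5061 0.1856 0.077 ] gap 0.0401 F [ 0.3 -0.1 -1.8]
t 33.2 tcp [0.5054 0.1855 0.0657] gap 0.0396 F [ 0.1 -0.6 -1.9]
t 33.6 tcp [0.5053 0.1855 0.0593] gap 0.0399 F [ 0.1  0.5 -1.7]
t 33.8 tcp [0.5054 0.1855 0.0563] gap 0.0396 F [-0.2 -0.1 -1.3]
t 35.7 tcp [0.505  0.1854 0.1791] gap 0.0561 F [-0.6  0.1  0.2]
True
```

```bash
python3 - <<'E'
from h import *
print(pick_place((.4528,-.0370),12.0,.030,'round',gz=.047))
manip.goto([.581,.088,.27],quat(17.1)); manip.dwell(.4)
s,c=snap('wrist','w3'); c=wristc(s,c); W=cloud(c); H=W[...,2]
m=((H>0.061)&(H<0.0745)&(c['z_map']>0)).astype(np.uint8); m[270:]=0
n,l,stt,ce=cv2.connectedComponentsWithStats(m)
for k in range(1,n):
    if stt[k,4]<100: continue
    r=cv2.minAreaRect((W[l==k][:,:2]*1000).astype(np.float32)); hh=H[l==k]
    A=np.c_[W[l==k][:,:2]-W[l==k][:,:2].mean(0),np.ones(len(hh))]; co=np.linalg.lstsq(A,hh,rcond=None)[0]
    print(ce[k].round(),stt[k,4],'h',np.median(hh).round(4),'tilt',co[:2].round(3),np.round(r[0],1),np.round(r[1],1),round(r[2],1))
snap('top','t3'); snap('scene','s3')
E
```

```text
t 38.2 tcp [ 0.4528 -0.037   0.0468] gap 0.0583 F [-0.   0.6  0.4]
t 38.8 tcp [ 0.4529 -0.037   0.0472] gap 0.0299 F [-0.   0.4  1.9]
t 39.8 tcp [ 0.4522 -0.0369  0.1792] gap 0.0296 F [-0.8 -1.  -1.3]
t 41.6 tcp [0.5268 0.1179 0.078 ] gap 0.0296 F [-0.2 -1.  -0.1]
t 42.1 tcp [0.5261 0.1179 0.0667] gap 0.0295 F [-0.1 -0.1 -1.2]
t 42.4 tcp [0.526  0.1179 0.0603] gap 0.0293 F [ 0.3  0.8 -1.2]
t 42.7 tcp [0.5261 0.1179 0.0573] gap 0.0296 F [-0.6 -0.3 -0.5]
t 44.6 tcp [0.5256 0.1178 0.1791] gap 0.0457 F [ 0.8 -0.1 -0.2]
True
[276.  92.] 2007 h 0.07 tilt [-0.007  0.003] [505.6 185.1] [40.  47.4] 17.0
[367.  92.] 1431 h 0.07 tilt [0.011 0.01 ] [588.9 210.7] [28.2 47.4] 16.7
[278. 163.] 876 h 0.0694 tilt [-0.03  -0.017] [526.3 125.6] [43.9 29.1] 88.8
[364. 167.] 593 h 0.0699 tilt [0.066 0.017] [609.2 143.7] [16.2 46.4] 16.9
```

View pics/w3.png

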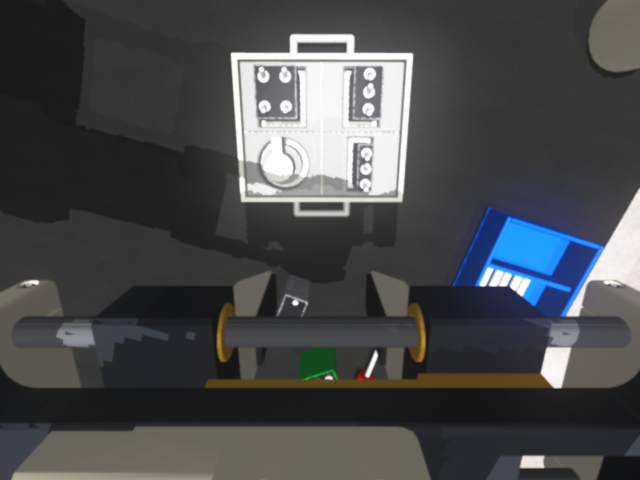

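View pics/s3.png

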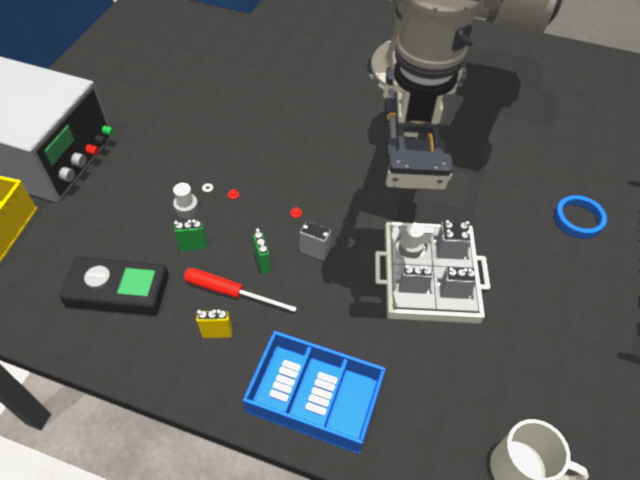

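All four are down, with tops at about 0.070 m. In the wrist view they stand at (276,92), (367,92), (278,163) and (364,167). The fitted tilt of the thin module may be affected by its levers, so I'll recheck it, and the blank and plain knob, on the saved frames.

```bash
python3 - <<'E'
from h import *
d=dict(np.load('pics/w3.npz')); c=wristc({'tcp_pos':d['tcp'],'eef_rot':d['rot']},d); W=cloud(c); H=W[...,2]
m=(np.hypot(W[...,0]-.6092,W[...,1]-.1437)<.03)&(H>.061)&(H<.0745)
h=H[m]; print('thin percentiles',np.percentile(h,[5,25,50,75,95]).round(4))
m&=abs(H-.0698)<.0015; P=W[m]; A=np.c_[P[:,:2]-P[:,:2].mean(0),np.ones(len(P))]; print(len(P),np.linalg.lstsq(A,P[:,2],rcond=None)[0].round(4))
for f in ('0','3'):
  for cam in ('top','scene'):
    c=dict(np.load(f'pics/{cam if f=="0" else cam[0]}{f}.npz')); W=cloud(c);H=W[...,2]
    for n,x,y in (('blank',.583,-.045),('plain',.578,-.304)):
        k=(np.hypot(W[...,0]-x,W[...,1]-y)<.05)&(H>.05)&(H<.068); r=cv2.minAreaRect((W[k][:,:2]*1000).astype(np.float32)) if k.sum()>20 else None; print(f,cam,n,k.sum(),r and np.round(r[0],1))
st()
E
```

```text
thin percentiles [0.0675 0.0692 0.0699 0.0707 0.0741]
442 [-0.0068 -0.0036  0.0698]
0 top blank 356 [582.7 -45.1]
0 top plain 195 [ 577.8 -304.4]
0 scene blank 447 [584.1 -43.5]
0 scene plain 212 [ 578.4 -302.5]
3 top blank 358 [582.5 -45.1]
3 top plain 194 [ 577.9 -304. ]
3 scene blank 448 [583.7 -43.4]
3 scene plain 217 [ 578.9 -302.5]
t 45.6 tcp [0.5809 0.0881 0.2699] gap 0.0459 F [ 0.2 -0.1  0.8]
```

```bash
python3 -c "
from h import *
manip.dwell(.5); print(manip.finish_job())"
```

```text
the job is handed in; nothing more can be done
None
```

The tray is packed and handed in at about 46 s of the 128 s allowed. The thin module is in the narrow slot, the medium in the middle slot, the thick in the wide slot and the pointer switch in the round well.

- **Position:** In the last wrist view the three modules are within about 1 mm of their slot centres. I did not fit the pointer switch's axis on its own. It was released at the well's centre and looks centred in the picture.
- **Height and tilt:** All four tops are at 0.069–0.070 m, which means fully down. My first tilt fit for the thin module gave 0.066 rad because some lever pixels were included. Refitted on its top plate alone it gave less than 0.01 rad.
- **Left in place:** The blank module and the plain knob moved by less than 1 mm between the first and last pictures, which is measurement noise.
- **Disagreement:** The cameras disagreed by about 1–2 mm on the parts. On the tray, the scene camera read up to about 3 mm off the others in x. I placed by the wrist camera's measurements of the tray.

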